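# Wedge the bench pin into its dovetail mount and clamp it

### The arm

A 7-joint arm with a two-finger parallel gripper is mounted at the origin on a cart in front of the work surface, level with it; the furniture and walls round the work are solid. World frame = base frame: x ahead of the robot, y to its left, z up, the work surface at z = 0. Lengths are in m, angles in rad, forces in N, time in s.
With the tool pointing down it reaches from about 0.425 to 0.875 m from the base axis. Payload 4.7 kg.
Tool frame: the origin (TCP) lies where the fingers leave the gripper's body, on its centre line; the fingertips stand 70 mm ahead of it and the grasp point (between the pads) lies 51 mm ahead of it; z points along the fingers, y is the line along which they close (so a half turn about z gives the same grasp; the last joint's range is limited). The gripper opens to 87 mm and grips with 3 to 60 N. Pads are 19 mm wide; open, the fingers measure 117 mm over their backs; the gripper's body (75 mm by 190 mm) begins 51 mm behind the grasp point.
Start: joints at [1.202, 0.321, -0.07, 1.45, 0.023, 1.371, -0.057], TCP at [0.243, -0.603, 0.292] pointing down, gripper open.
Joint ranges: [-2.86, 2.86], [-0.3, 2.09], [-1.38, 1.24], [0.06, 2.45], [-1.56, 4.7], [0.09, 2.05], [-2.69, 2.69]. Speed limits (rad/s): [2.57, 2.57, 3.14, 3.14, 3.14, 3.14, 3.14].

### API

Orientations are given as a rotation vector (axis times angle).
In Python, from bench import ctrl gives the robot as it stands.
- The arm moves only by the tool drive_tool, never from a script. Its argument "motion" is a list of rows, each a list of 3 entries, a list of its own where there are three numbers: the shift along the tool's x, y, z in cm, then the turn, a rotation vector about the tool's x, y, z in degrees, then the opening, from -1 (shut) to 1 (fully open). In form: [[[x, y, z], [ax, ay, az], claw], ...]. A call has 1 to 12 rows; each row shifts and turns the commanded pose from where the row before left it, along the tool's axes as they then stand; what a row does not reach is not made up. A row lasts 1/8 s, in which the tool goes at most 62.5 mm and 10.7 degrees, less where a joint would pass 70% of its speed; a pose out of reach is approached as far as the arm can. A call with a gripper value outside its range is refused whole. The fingers move at their own pace and stop on an object; "force" is the grip in N (left out, the last holds). Time passes only in rows, so rows that do not move let the fingers close. It gives the time, the measured TCP pose, the force, the opening and the grip force at its end, in the units of the state.
- ctrl.get_state(): the state, without advancing time (a new reading comes with each control period).
- ctrl.get_image(name): name is "side" or "top"; returns the picture (384x512x3 uint8, red, green, blue); there is no depth.
- ctrl.calibration(name): a dict with "K" (3x3 intrinsics, pixels), "distortion" ([k1, k2, p1, p2, k3] as OpenCV has them; the pictures are not rectified), "origin" and "attitude" of the camera in the world. Camera axes: x right, y up, looking along -z (the intrinsics and any distortion apply to the point x, -y, -z); pixel columns grow to the right and rows downward; lengths in m; the calibration is good to about 2 mm. A picture is of the moment at which its call begins. calibration takes no time and is no camera call.
- ctrl.close_job(): hands the job in; it is judged then, once.
The state is a dict: "time": time; "joint_positions": joint angles; "qd": joint speeds; "joint_torque": joint torques, N m; "position": TCP position; "tool_rot": TCP orientation; "ft_force": force on the tool from outside, world axes, zero at the start; "torque": the same for the moment, N m; "grip_width": opening from 0.0 (shut) to 1.0 (fully open); "grip_force": force on a finger pad.
Only numpy, scipy, OpenCV 4.12 (cv2) and the standard library are available. Lean on these libraries where they do the work, as an engineer would, in place of code of your own. Each camera call takes 0.05 s, during which the arm holds its last target. There are 200 camera calls.

### The job

Fit the wooden bench pin into its mount: tail first along the tapered dovetail way, pushed home firmly but not rammed, until it sits square and is wedged so tight that it stays gripped when you let go. Then swing the clamp lever over and press it down so that its foot bears on the pin. Leave the other things on the table where they are.

Things in the scene. Friction and masses are not known exactly. Their poses are not given: they have to be found in the camera images.
- mount: Grey cast block screwed to the table: 145 x 108 mm, 26 mm high, 148 mm wide over its low screw flanges. Origin on the table; +x is the way the pin slides in, +y left of that, z up. The flat bed on top, 26 mm above the table, runs from x = -80 to +65 mm: an open apron as far as x = -10 mm, then the dovetail way between two dark cheeks, 17 mm high, open at the far end too.
- cheek: Right-hand cheek of the way, part of the mount; origin and axes are the mount's. A wedged pin presses on its side face. The left side of the way is faced instead with a brass gib strip, screwed a little tighter or looser each time.
- way_mouth (a point): Middle of the mouth of the way, on the bed (mount x = -10 mm, y = 0, 26 mm above the table); axes as the mount. The way is 62 mm wide here (give or take 1.5 mm) at the bed and narrows inwards, each side by 3.5 degrees; its sides are undercut by 15 degrees, so the tail cannot be dropped in between the cheeks: it is laid on the apron and slid in.
- pin: Bench pin: flat waxed beech, 135 mm long, 14 mm thick, about 110 g. Tail 75 mm long, dovetail-sided, 62 mm wide underneath at its shoulders, 53 mm at its leading end; nose 60 mm long, 34 mm wide, with a V notch 12 mm wide and 24 mm deep in its end between two 11 mm prongs. Origin under the middle of the shoulder line; +x from nose to tail. It balances 17 mm behind the shoulders, in the tail.
- pin_nose (a point): Middle of the pin's nose, half-way up (7 mm above its underside), 22 mm in front of the shoulders: the place to grasp it, across the 34 mm. Axes as the pin.
- pin_shoulder (a point): Middle of the pin's shoulder line, half-way up; axes as the pin (at home those of the mount). Tight, it stands anywhere from mount x = -26 to +4 mm: where depends on the gib and can only be felt. The pin slides almost freely, then binds within 2 to 4 mm; a steady push of 12 to 22 N wedges it tight, over 25 N may overdrive it.
- pin_end (a point): Middle of the nose's end, between the prongs, half-way up, 60 mm in front of the shoulders: the end to push on. Axes as the pin.
- foot: Black rubber foot, 11 x 11 mm, under the lever, 38 mm from its hinge; origin 6 mm under the lever's middle line, the underside 10.5 mm below that. With the lever shut it stands on the pin's tail.
- lever (a joint): Angle of the steel clamp lever on the left cheek, rad. 0 is shut: it lies level across the way, pointing to the mount's -y, its foot on top of the pin; it grows as the lever is raised (1.57 upright; starts at 1.15 to 1.75). The hinge is stiff: it stays where left, takes about 3 N at the thumb plate to move, and keeps the foot pressing after a press of 8 N or more on the plate.
- lever_hinge (a point): The lever's hinge axis, parallel to the mount's x, at mount x = 34, y = 46 mm, 56 mm above the table; axes as the mount. The lever is a bar 12 mm wide and 8 mm thick that reaches 106 mm from here.
- lever_plate (a point): Middle of the outer face of the lever's thumb plate (24 x 38 x 8 mm), 87 mm from the hinge and 4 mm off the lever's middle line; this face looks up when shut and to the mount's +y when upright. Push here to shut the lever.
- spool_a: Spool of dark thread, 45 x 28 x 38 mm, standing loose near the pin; origin at its underside. Leave it.
- cutter: Rotary cutter with a bent orange handle, 45 x 164 x 27 mm, lying loose nearer the robot; origin at its underside. Leave it.
- glue: Yellow glue stick, 23 mm across and 89 mm tall, standing loose behind the mount at the table's left edge; origin at its underside. Leave it.

How it is judged:
By the outcome, as a careful person would: the job done as asked, in the order asked, and still so for the second after the job is handed in, with the robot touching nothing.
It also fails if it takes over 50 s, if anything falls off the work surface, if the arm or the gripper's body presses on something with over 40 N, if the wrist force passes 120 N, or if a joint passes its speed limit or range.

## Working session

There is one attempt and no reset: what is moved stays moved. The work goes in short steps, Python scripts to look and compute and a tool call to move; the robot and the scene stay as the last step left them, time stands still between calls to the robot, and variables do not carry over. Pictures are saved under pics/ and viewed, at most 10 in all, crops included, and the job is handed in when it is done.

Besides the shell and the picture viewer there is one more tool, called as name(argument=value, ...) on one line, values as JSON. drive_tool: Moves the arm, as the interface text tells. Its arguments: {"type":"object","properties":{"motion":{"type":"array","items":{"type":"array"}},"force":{"type":"number"}},"required":["motion"]}

```bash
mkdir -p pics; cat > h.py <<'E'
import numpy as np,cv2
from scipy.spatial.transform import Rotation as R
from bench import ctrl
def cal(n):
    c=ctrl.calibration(n);a=np.array(c["attitude"],float)
    M=a if a.shape==(3,3) else (R.from_rotvec(a).as_matrix() if a.size==3 else R.from_quat(a).as_matrix())
    return np.array(c["K"]),np.array(c["distortion"],float),np.array(c["origin"]),M
def ray(n,uv):
    K,d,o,M=cal(n);p=cv2.undistortPoints(np.array(uv,float).reshape(-1,1,2),K,d)[:,0]
    return o,np.c_[p[:,0],-p[:,1],-np.ones(len(p))]@M.T
def plane(n,uv,z):
    o,r=ray(n,uv);return o+r*((z-o[2])/r[:,2])[:,None]
def proj(n,P):
    K,d,o,M=cal(n);q=(np.atleast_2d(P)-o)@M;q=q*[1,-1,-1]
    return cv2.projectPoints(q,np.zeros(3),np.zeros(3),K,d)[0][:,0]
def tri(uv1,uv2):
    (a,r),(b,s)=ray("top",[uv1]),ray("side",[uv2]);r=r[0];s=s[0]
    t=np.linalg.lstsq(np.c_[r,-s],b-a,rcond=None)[0];p,q=a+t[0]*r,b+t[1]*s
    return (p+q)/2,np.linalg.norm(p-q)
E
python3 - <<'E'
from h import *
for n in("top","side"):
    im=ctrl.get_image(n);cv2.imwrite(f"pics/{n}0.png",cv2.resize(im[:,:,::-1],(800,600),interpolation=cv2.INTER_CUBIC));np.save(f"{n}0.npy",im)
    print(ctrl.calibration(n))
s=ctrl.get_state();print(s)
E
```

```text
{'K': array([[370.10713714,   0.        , 257.17667517],
       [  0.        , 370.10713714, 189.677867  ],
       [  0.        ,   0.        ,   1.        ]]), 'distortion': array([0.0252875, 0.       , 0.       , 0.       , 0.       ]), 'origin': array([ 0.31846005, -0.26440987,  0.94971926]), 'attitude': array([ 0.17497293, -0.12555308, -1.54271196])}
{'K': array([[467.25039177,   0.        , 255.97315556],
       [  0.        , 467.25039177, 188.21715545],
       [  0.        ,   0.        ,   1.        ]]), 'distortion': array([-0.0079965,  0.       ,  0.       ,  0.       ,  0.       ]), 'origin': array([0.52153223, 0.63437477, 0.52621787]), 'attitude': array([0.0634814 , 1.63390445, 2.63394657])}
{'time': 0.1, 'joint_positions': array([ 1.20209956,  0.32177583, -0.07009202,  1.45154478,  0.02260537,
        1.37078456, -0.05689137]), 'qd': array([ 0.00150927, -0.00276116,  0.00014067, -0.00202024,  0.00016436,
        0.00185543, -0.00164933]), 'joint_torque': array([-3.05929370e-04, -4.92570877e+01, -4.05691685e-01, -3.13398385e+01,
       -6.41636783e-02,  3.95592581e-02,  4.98566487e-05]), 'position': array([ 0.24261221, -0.602629  ,  0.29125745]), 'tool_rot': array([-3.08256842e+00, -5.97381168e-01,  6.60386723e-04]), 'ft_force': array([0.43395668, 0.32643656, 0.236686  ]), 'torque': array([ 0.02696389, -0.01276517,  0.00998201]), 'grip_force': 0.0, 'grip_width': 0.9991378190019171}
```

View pics/top0.png

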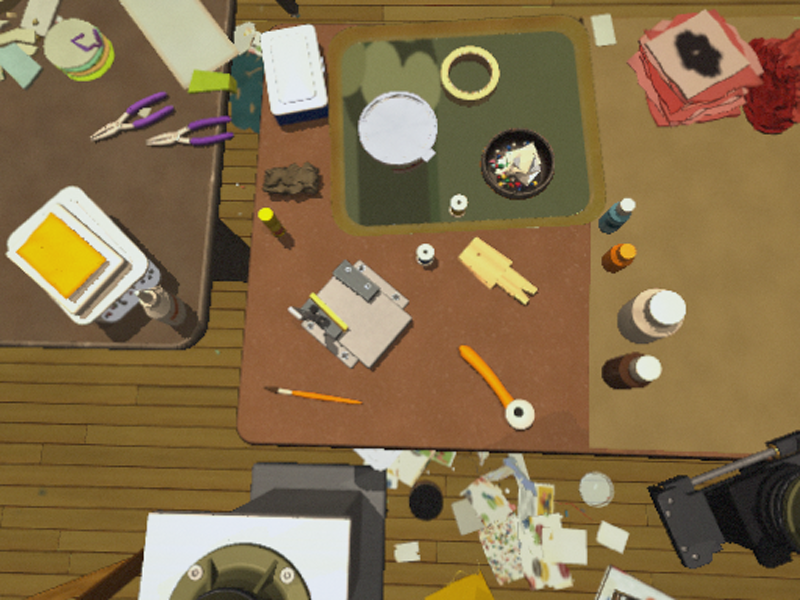

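View pics/side0.png

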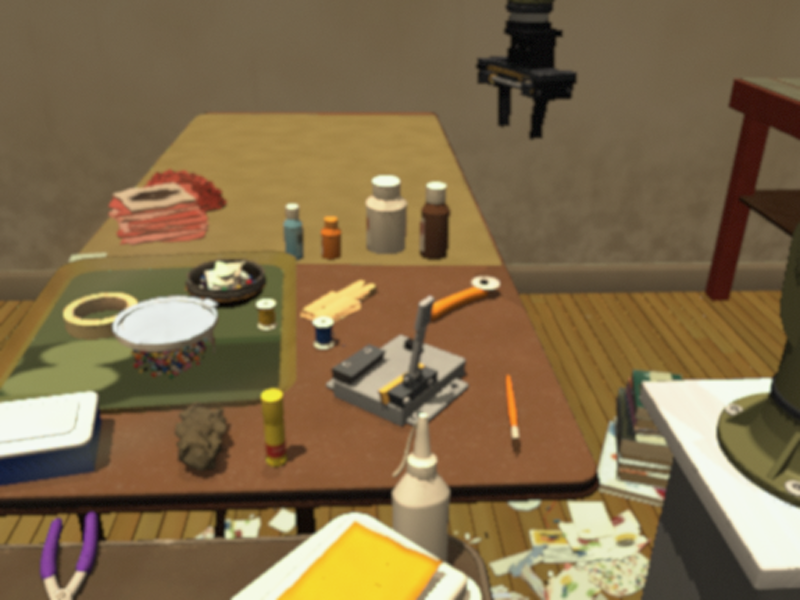

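The top view (800x600 scale) shows the mount near (357,315), with its apron at the lower right and the way running up-left. The yellow gib line runs (310,295)–(347,330). The pin is near (500,270), tail up-left and prongs at (530,295). The side view shows the lever upright at (420,335), the blue spool at (323,333) and the cutter at (465,297). Next I'll crop in on both.

```bash
python3 - <<'E'
from h import *
t=np.load("top0.npy")[:,:,::-1];s=np.load("side0.npy")[:,:,::-1]
c=cv2.resize(t[140:245,180:355],(800,480),interpolation=cv2.INTER_CUBIC) # x4.571
cv2.imwrite("pics/c1.png",c)
h=cv2.cvtColor(t,cv2.COLOR_BGR2HSV)
print("pin hsv",h[168,305],"bed",h[210,240],"table",h[200,290])
m=cv2.inRange(h,(12,60,150),(28,170,255));m[:, :285]=0;m[:,350:]=0;m[:145]=0;m[200:]=0
cs=max(cv2.findContours(m,0,2)[0],key=cv2.contourArea)
a=cv2.approxPolyDP(cs,1.5,True)[:,0]
print(cv2.contourArea(cs));P=plane("top",a,.014)
for u,p in zip(a,P):print(u,p.round(4))
E
```

```text
pin hsv [ 27 117 231] bed [ 18  45 205] table [ 12 145 144]
889.5
[293 163] [ 0.5727 -0.324   0.014 ]
[293 166] [ 0.5646 -0.324   0.014 ]
[313 185] [ 0.5151 -0.3756  0.014 ]
[317 180] [ 0.5285 -0.3859  0.014 ]
[336 194] [ 0.4928 -0.4339  0.014 ]
[338 191] [ 0.5007 -0.4391  0.014 ]
[334 186] [ 0.5136 -0.4291  0.014 ]
[341 187] [ 0.5113 -0.4469  0.014 ]
[343 184] [ 0.5192 -0.4521  0.014 ]
[325 170] [ 0.5554 -0.4066  0.014 ]
[327 168] [ 0.5608 -0.4118  0.014 ]
[325 165] [ 0.5687 -0.4067  0.014 ]
[305 151] [ 0.6057 -0.355   0.014 ]
```

View pics/c1.png

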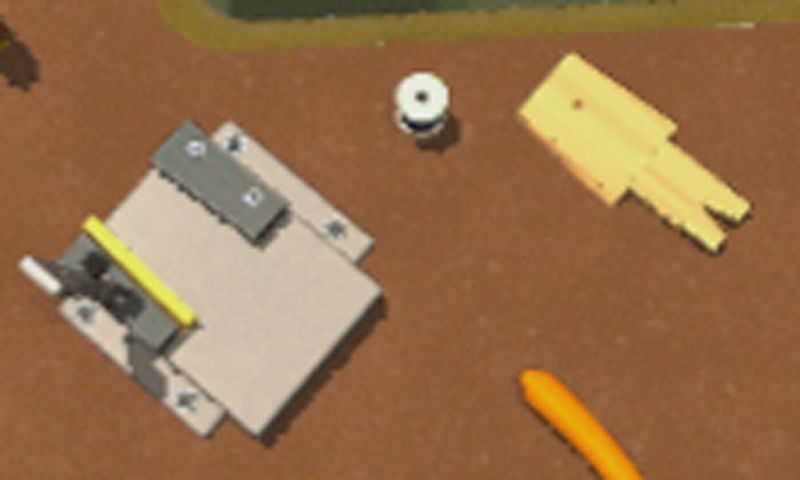

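The crop (x4.57) shows these points:
- **Bed:** near corners at (382,290) and (262,437).
- **Right cheek top:** (187,122), (288,203), (262,245), (152,160).
- **Gib:** yellow strip (90,222)–(190,325).
- **Pin:** tail corners (570,53) and (520,110), shoulders (677,125) and (613,205), prongs (748,213) and (718,250).

```bash
python3 - <<'E'
from h import *
f=lambda L:(np.array(L,float)+.5)/4.571+[179.5,139.5]
p=plane("top",f([(570,53),(520,110),(677,125),(613,205),(748,213),(718,250),(663,142),(634,188)]),.014)
print("pin",p.round(4).tolist())
d=lambda a,b:np.linalg.norm(a-b)
print("tail w,should w,prongs w,neck w, len",d(p[0],p[1]),d(p[2],p[3]),d(p[4],p[5]),d(p[6],p[7]))
tm,sm,pm=(p[0]+p[1])/2,(p[2]+p[3])/2,(p[4]+p[5])/2
print("mids",tm,sm,pm,d(tm,sm),d(sm,pm)); v=tm-pm;print("pin yaw",np.degrees(np.arctan2(v[1],v[0])),"shoulder",pm+60*v/135.,pm+v*60/135)
b=plane("top",f([(382,290),(262,437)]),.026)
e=b[0]-b[1];print("bed",b,d(b[0],b[1]));yb=np.degrees(np.arctan2(e[1],e[0]))+90
c=plane("top",f([(187,122),(288,203),(262,245),(152,160)]),.043);print("cheek",c.round(4).tolist())
for i,j in((0,1),(3,2)):w=c[i]-c[j];print("cheek dir",np.degrees(np.arctan2(w[1],w[0])),d(c[i],c[j]))
g=plane("top",f([(88,220),(192,323)]),.043);w=g[0]-g[1];print("gib",g.round(4).tolist(),np.degrees(np.arctan2(w[1],w[0])),d(g[0],g[1]))
fl=plane("top",f([(228,122),(373,242)]),.008);w=fl[0]-fl[1];print("flangeR",fl,np.degrees(np.arctan2(w[1],w[0])))
fl2=plane("top",f([(60,312),(208,437)]),.008);w=fl2[0]-fl2[1];print("flangeL",fl2,np.degrees(np.arctan2(w[1],w[0])))
print("bed yaw",yb)
# mount origin
mid=b.mean(0)
for y in(yb,):
  a=np.radians(y);X=np.array([np.cos(a),np.sin(a),0]);Y=np.array([-X[1],X[0],0]);O=mid+.08*X;O[2]=0;print("O",O)
  for n,q in(("cheek",c),("gib",g),("fR",fl),("fL",fl2)):print(n,[((k-O)@X,(k-O)@Y) for k in q])
E
```

```text
pin [[0.6051, -0.3532, 0.014], [0.5709, -0.3249, 0.014], [0.5636, -0.4137, 0.014], [0.5166, -0.3775, 0.014], [0.5135, -0.4526, 0.014], [0.4921, -0.4356, 0.014], [0.5536, -0.4057, 0.014], [0.5266, -0.3892, 0.014]]
tail w,should w,prongs w,neck w, len 0.04439568677846195 0.05935408609076332 0.02732942644596687 0.031582670537159865
mids [ 0.5879767  -0.33907667  0.014     ] [ 0.5401088  -0.39556163  0.014     ] [ 0.50276459 -0.4441288   0.014     ] 0.07403976384620665 0.06126467269652464
pin yaw 50.953067804283904 shoulder [ 0.54063664 -0.39743896  0.014     ] [ 0.54063664 -0.39743896  0.014     ]
bed [[ 0.46361604 -0.24887366  0.026     ]
 [ 0.3813635  -0.18541108  0.026     ]] 0.10388925870989385
cheek [[0.5529, -0.1389, 0.043], [0.5081, -0.1965, 0.043], [0.4844, -0.1831, 0.043], [0.5309, -0.1205, 0.043]]
cheek dir 52.13498071503331 0.07295701436687776
cheek dir 53.3895922613174 0.07796329898314261
gib [[0.4964, -0.0869, 0.043], [0.4407, -0.1467, 0.043]] 46.99258843339469 0.08171620520602914
flangeR [[ 0.56239107 -0.15775212  0.008     ]
 [ 0.49382937 -0.2428576   0.008     ]] 51.1447
[... 201 characters left out ...]
4(0.061592182367065186), np.float64(-0.05547999441973287)), (np.float64(-0.011364328983010673), np.float64(-0.05520907569564587)), (np.float64(-0.015201533788981276), np.float64(-0.028231884279423802)), (np.float64(0.06274887639763166), np.float64(-0.02681430180433583))]
gib [(np.float64(0.06829971179170663), np.float64(0.021007942340925432)), (np.float64(-0.013059828123902219), np.float64(0.028634439439483447))]
fR [(np.float64(0.052482375598372884), np.float64(-0.0744848781988273)), (np.float64(-0.05678055011317607), np.float64(-0.07219050117983365))]
fL [(np.float64(0.05562021791004557), np.float64(0.06976745454495621)), (np.float64(-0.05468401048130069), np.float64(0.07080567765438023))]
```

drive_tool(motion=[[[0, 0, 0], [0, 0, -9.7], 0.4], [[0, 0, 0], [0, 0, -9.7], 0.4], [[0, 0, 0], [0, 0, -9.7], 0.4], [[4.6, 1.46, 0], [0, 0, 0], 0.4], [[4.6, 1.46, 0], [0, 0, 0], 0.4], [[4.6, 1.46, 0], [0, 0, 0], 0.4], [[4.6, 1.46, 0], [0, 0, 0], 0.4], [[4.6, 1.46, 0], [0, 0, 0], 0.4], [[4.6, 1.46, 0], [0, 0, 0], 0.4], [[4.6, 1.46, 0], [0, 0, 0], 0.4], [[0, 0, 0], [0, 0, 0], 0.4]], force=30)

```text
time: 1.48
position: [0.529, -0.4116, 0.2914]
tool_rot: [-2.827, -1.365, -0.005]
ft_force: [0.1, -0.2, -0.7]
grip_width: 0.702
grip_force: 0.0
```

```bash
cat >> h.py <<'E'
def to(P,yaw):
    s=ctrl.get_state();T=R.from_rotvec(s["tool_rot"]);m=T.as_matrix()
    a=np.radians(yaw);D=np.array([[np.cos(a),np.sin(a),0],[np.sin(a),-np.cos(a),0],[0,0,-1.]]).T
    D=np.c_[[np.cos(a),np.sin(a),0],[np.sin(a),-np.cos(a),0],[0,0,-1.]]
    print("t",s["time"],"pos",s["position"].round(4),"F",s["ft_force"].round(1),"w",s["grip_width"]*87,s["grip_force"])
    print("dx cm tool",((np.array(P)-s["position"])@m*100).round(2),"turn deg",np.degrees(R.from_matrix(m.T@D).as_rotvec()).round(2))
E
python3 - <<'E'
from h import *
to((.5243,-.4172,.072),51)
E
```

```text
t 1.475 pos [ 0.529  -0.4116  0.2914] F [ 0.1 -0.2 -0.7] w 61.097593451999444 0.0
dx cm tool [-0.81 -0.   21.94] turn deg [-0.06 -0.22  0.54]
```

drive_tool(motion=[[[-0.8, 0, 4.5], [0, 0, 0.5], 0.4], [[0, 0, 4.5], [0, 0, 0], 0.4], [[0, 0, 4.5], [0, 0, 0], 0.4], [[0, 0, 4.5], [0, 0, 0], 0.4], [[0, 0, 1.1], [0, 0, 0], 0.4], [[0, 0, 0], [0, 0, 0], 0.4]])

```text
time: 2.22
position: [0.5193, -0.4236, 0.1012]
tool_rot: [-2.841, -1.34, 0.001]
ft_force: [0.6, 0.4, -0.3]
grip_width: 0.697
grip_force: 0.0
```

```bash
python3 - <<'E'
from h import *
to((.5243,-.4172,.072),51)
im=ctrl.get_image("side")[:,:,::-1]
c=cv2.resize(im[110:250,165:325],(686,600),interpolation=cv2.INTER_CUBIC);cv2.imwrite("pics/s1.png",c)
E
```

```text
t 2.225 pos [ 0.5193 -0.4236  0.1012] F [ 0.6  0.4 -0.3] w 60.676932819524616 0.0
dx cm tool [ 0.81 -0.01  2.92] turn deg [-0.04  0.02 -0.5 ]
```

View pics/s1.png

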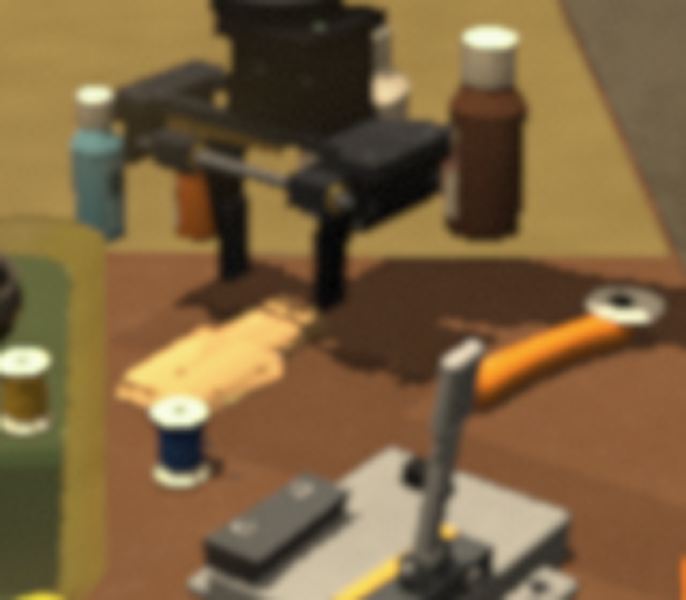

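The side crop shows the fingers, at (232,275) and (328,305), straddling the pin's nose around (290,315). The earlier offset was only lag, so I'll correct it, go down and grip.

drive_tool(motion=[[[0.8, 0, 1.5], [0, 0, -0.5], 0.4], [[0, 0, 1.4], [0, 0, 0], 0.4], [[0, 0, 0], [0, 0, 0], 0.4], [[0, 0, 0], [0, 0, 0], -0.6], [[0, 0, 0], [0, 0, 0], -0.6], [[0, 0, 0], [0, 0, 0], -0.6], [[0, 0, 0], [0, 0, 0], -0.6], [[0, 0, 0], [0, 0, 0], -0.6]], force=40)

```text
time: 3.28
position: [0.5247, -0.4172, 0.0725]
tool_rot: [2.835, 1.353, -0.0]
ft_force: [-0.3, -0.3, 1.3]
grip_width: 0.386
grip_force: 39.9
```

```bash
python3 - <<'E'
from h import *
to((.5243,-.4172,.072),51)
E
```

```text
t 3.275 pos [ 0.5247 -0.4172  0.0725] F [-0.3 -0.3  1.3] w 33.59192852174657 39.93757534772158
dx cm tool [-0.03 -0.03  0.05] turn deg [0.02 0.02 0.02]
```

drive_tool(motion=[[[0, 0, -2], [0, 0, 0], -0.6], [[0, 0, -3.8], [0, 0, 0], -0.6], [[0.8, -3.4, 0], [0, 0, 0], -0.6], [[0.8, -3.4, 0], [0, 0, 0], -0.6], [[0.8, -3.4, 0], [0, 0, 0], -0.6], [[0.8, -3.4, 0], [0, 0, 0], -0.6], [[0.8, -3.4, 0], [0, 0, 0], -0.6], [[0.8, -3.4, 0], [0, 0, 0], -0.6], [[0, 0, 0], [0, 0, -0.9], -0.6], [[0, 0, 0], [0, 0, 0], -0.6], [[0, 0, 0], [0, 0, 0], -0.6]])

```text
time: 4.65
position: [0.3971, -0.2522, 0.1308]
tool_rot: [2.824, 1.374, 0.001]
ft_force: [-0.5, -0.7, -1.3]
grip_width: 0.387
grip_force: 39.9
```

```bash
python3 - <<'E'
from h import *
to((.3963,-.2512,.098),51.9)
im=ctrl.get_image("top")[:,:,::-1];np.save("t1.npy",im)
c=cv2.resize(im[150:255,170:310],(800,600),interpolation=cv2.INTER_CUBIC);cv2.imwrite("pics/t1.png",c)
E
```

```text
t 4.65 pos [ 0.3971 -0.2522  0.1308] F [-0.5 -0.7 -1.3] w 33.67037706689574 39.938728865236044
dx cm tool [ 0.03 -0.13  3.28] turn deg [ 0.08 -0.01 -0.01]
```

View pics/t1.png

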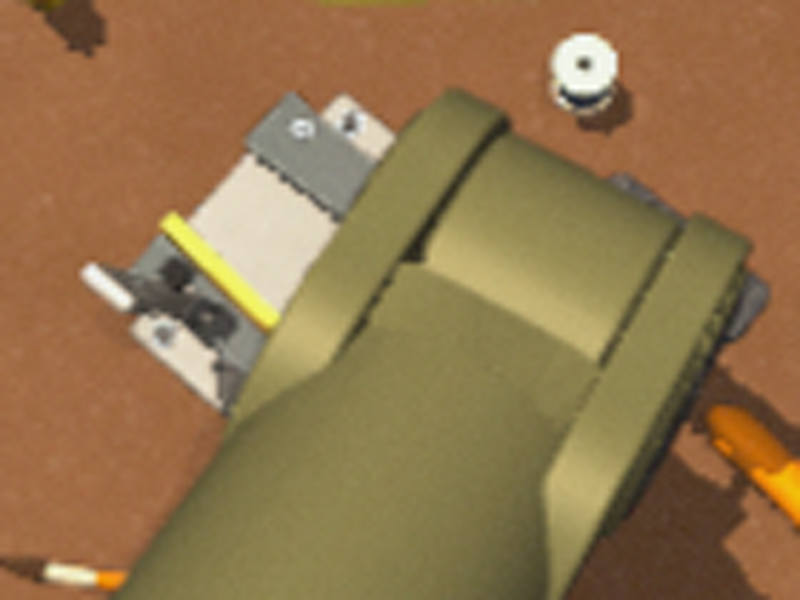

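The top view is blocked by the wrist; only the way, with the gib at (220,270), stays visible. I'll lower the pin onto the apron, then check from the side.

drive_tool(motion=[[[0, -0.1, 1.5], [0, 0, 0], -0.6], [[0, 0, 1.2], [0, 0, 0], -0.6], [[0, 0, 0.45], [0, 0, 0], -0.6], [[0, 0, 0], [0, 0, 0], -0.6], [[0, 0, 0], [0, 0, 0], -0.6]])

```text
time: 5.32
position: [0.3957, -0.2508, 0.0988]
tool_rot: [2.824, 1.375, 0.0]
ft_force: [0.1, -0.3, -2.4]
grip_width: 0.387
grip_force: 40.0
```

```bash
python3 - <<'E'
from h import *
to((.3963,-.2512,.098),51.9)
im=ctrl.get_image("side")[:,:,::-1]
c=cv2.resize(im[180:275,190:310],(758,600),interpolation=cv2.INTER_CUBIC);cv2.imwrite("pics/s2.png",c)
E
```

```text
t 5.325 pos [ 0.3957 -0.2508  0.0988] F [ 0.1 -0.3 -2.4] w 33.708516372885875 39.98796712607145
dx cm tool [-0.    0.07  0.08] turn deg [ 0.02 -0.    0.04]
```

View pics/s2.png

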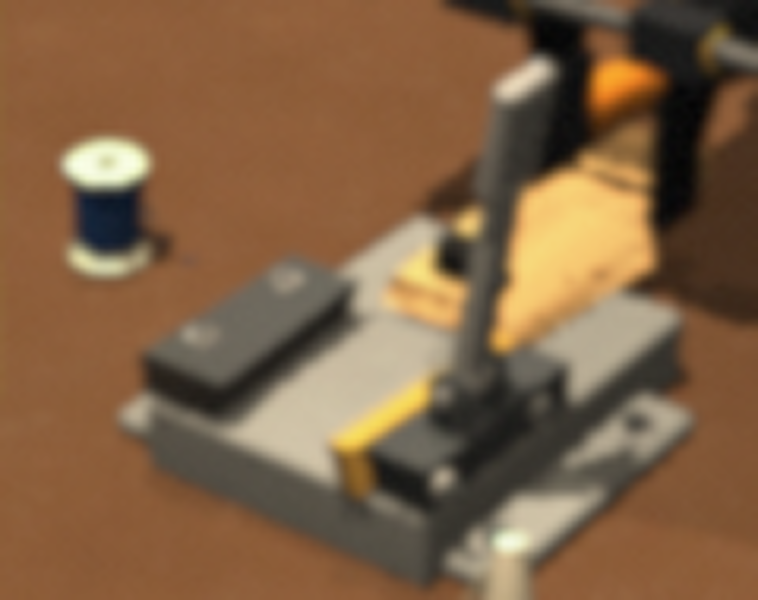

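```bash
python3 - <<'E'
from h import *
f=lambda L:(np.array(L,float)+.5)/6.316+[189.5,179.5]
a=np.radians(51.9);X=np.array([np.cos(a),np.sin(a),0]);Y=np.array([-X[1],X[0],0]);O=np.array([.472,-.1543,0])
def m(n,L,z):
  p=plane("side",f(L),z)-O;print(n,[(round(q@X*1000,1),round(q@Y*1000,1)) for q in p])
m("cheek RO,RI,MI,MO",[(145,350),(218,385),(355,290),(290,262)],.043)
m("gib rear,mouth(outer/inner)",[(335,440),(435,385)],.043)
m("bed near corner L, R",[(682,310),(425,215)],.026)
m("bed far corner R,L",[(155,425),(430,550)],.026)
m("tail top R corner, L sh corner top",[(390,285),(652,232)],.040)
m("tail bottom R, L sh",[(390,300),(655,268)],.026)
E
```

```text
cheek RO,RI,MI,MO [(np.float64(64.1), np.float64(-55.8)), (np.float64(66.5), np.float64(-25.5)), (np.float64(-2.6), np.float64(-24.8)), (np.float64(-4.4), np.float64(-52.1))]
gib rear,mouth(outer/inner) [(np.float64(69.6), np.float64(20.3)), (np.float64(28.1), np.float64(27.2))]
bed near corner L, R [(np.float64(-78.1), np.float64(52.1)), (np.float64(-80.3), np.float64(-51.4))]
bed far corner R,L [(np.float64(74.7), np.float64(-43.8)), (np.float64(78.3), np.float64(60.4))]
tail top R corner, L sh corner top [(np.float64(-15.8), np.float64(-20.5)), (np.float64(-94.9), np.float64(29.9))]
tail bottom R, L sh [(np.float64(-27.2), np.float64(-28.5)), (np.float64(-96.1), np.float64(31.1))]
```

drive_tool(motion=[[[0.5, 0.05, 0.03], [0, 0, 0], -0.6], [[1, 0, 0], [0, 0, 0], -0.6], [[1, 0, 0], [0, 0, 0], -0.6], [[1, 0, 0], [0, 0, 0], -0.6], [[1, 0, 0], [0, 0, 0], -0.6], [[0.5, 0, 0], [0, 0, 0], -0.6], [[0, 0, 0], [0, 0, 0], -0.6], [[0, 0, 0], [0, 0, 0], -0.6]])

```text
time: 6.38
position: [0.4268, -0.212, 0.0985]
tool_rot: [2.824, 1.375, 0.0]
ft_force: [1.2, -0.6, -1.0]
grip_width: 0.385
grip_force: 40.0
```

```bash
cat >> h.py <<'E'
def st():
    a=np.radians(51.9);X=np.array([np.cos(a),np.sin(a),0]);Y=np.array([-X[1],X[0],0]);O=np.array([.472,-.1543,0])
    s=ctrl.get_state();p=s["position"]-O;F=s["ft_force"];t=s["torque"]
    print("t",s["time"],"mount TCP",(1000*np.array([p@X,p@Y,p[2]])).round(1),"F",np.array([F@X,F@Y,F[2]]).round(1),"T",np.array([t@X,t@Y,t[2]]).round(2),"w",(s["grip_width"]*87).round(1),"yaw",np.degrees(np.arctan2(*R.from_rotvec(s["tool_rot"]).as_matrix()[[1,0],0])).round(2))
E
python3 -c "from h import *;st()"
```

```text
Traceback (most recent call last):
  File "h.py", line 29, in st
    print("t",s["time"],"mount TCP",(1000*np.array([p@X,p@Y,p[2]])).round(1),"F",np.array([F@X,F@Y,F[2]]).round(1),"T",np.array([t@X,t@Y,t[2]]).round(2),"w",(s["grip_width"]*87).round(1),"yaw",np.degrees(np.arctan2(*R.from_rotvec(s["tool_rot"]).as_matrix()[[1,0],0])).round(2))
                                                                                                                                                             ^^^^^^^^^^^^^^^^^^^^^^^^^^
AttributeError: 'float' object has no attribute 'round'
```

drive_tool(motion=[[[0.4, 0, 0], [0, 0, 0], -0.6], [[0.4, 0, 0], [0, 0, 0], -0.6], [[0.4, 0, 0], [0, 0, 0], -0.6], [[0, 0, 0], [0, 0, 0], -0.6]])

```text
time: 6.88
position: [0.4351, -0.2022, 0.0987]
tool_rot: [2.823, 1.375, 0.002]
ft_force: [3.9, -2.8, -1.9]
grip_width: 0.39
grip_force: 40.1
```

```bash
sed -i 's/(s\["grip_width"\]\*87).round(1)/s["grip_width"]*87/' h.py; python3 -c "from h import *;st()"
```

```text
t 6.875 mount TCP [-60.5  -0.5  98.7] F [ 0.2 -4.8 -1.9] T [-1.04  0.16 -0.38] w 33.888910521880305 yaw 51.94
```

The lateral force of -4.8 N means the pin is rubbing the gib side. I'll ease it 1 mm to the right and go on.

drive_tool(motion=[[[0, 0.1, 0], [0, 0, 0], -0.6], [[0.2, 0, 0], [0, 0, 0], -0.6], [[0.2, 0, 0], [0, 0, 0], -0.6], [[0, 0, 0], [0, 0, 0], -0.6]])

```text
time: 7.38
position: [0.4375, -0.1997, 0.0984]
tool_rot: [2.824, 1.376, 0.0]
ft_force: [2.8, -2.9, -3.4]
grip_width: 0.382
grip_force: 40.1
```

```bash
python3 -c "from h import *;st()"
```

```text
t 7.375 mount TCP [-57.   -0.9  98.4] F [-0.6 -4.  -3.4] T [-0.92  0.32 -0.39] w 33.2039964204641 yaw 51.94
```

drive_tool(motion=[[[0, 0.05, 0], [0, 0, 0.5], -0.6], [[0, 0, 0], [0, 0, 0], -0.6], [[0, 0, 0], [0, 0, 0], -0.6]])

```text
time: 7.75
position: [0.4375, -0.1995, 0.0985]
tool_rot: [-2.829, -1.363, 0.001]
ft_force: [-0.1, -0.5, 2.0]
grip_width: 0.389
grip_force: 40.0
```

```bash
python3 -c "from h import *;st()"
```

```text
t 7.75 mount TCP [-56.9  -0.8  98.5] F [-0.5 -0.2  2. ] T [-0.1   0.2  -0.12] w 33.8471325924472 yaw 51.46
```

Free again. I'll advance in small steps.

drive_tool(motion=[[[0.2, 0, 0], [0, 0, 0], -0.6], [[0.2, 0, 0], [0, 0, 0], -0.6], [[0, 0, 0], [0, 0, 0], -0.6]])

```text
time: 8.12
position: [0.4404, -0.1964, 0.0984]
tool_rot: [-2.83, -1.364, -0.0]
ft_force: [0.2, 0.5, 0.7]
grip_width: 0.386
grip_force: 40.0
```

```bash
python3 -c "from h import *;st()"
```

```text
t 8.125 mount TCP [-52.6  -1.1  98.4] F [0.6 0.1 0.7] T [ 0.    0.14 -0.06] w 33.5490195126152 yaw 51.46
```

drive_tool(motion=[[[0.2, 0, 0], [0, 0, 0], -0.6], [[0.2, 0, 0], [0, 0, 0], -0.6], [[0, 0, 0], [0, 0, 0], -0.6]])

```text
time: 8.5
position: [0.4419, -0.1944, 0.0984]
tool_rot: [-2.831, -1.362, 0.004]
ft_force: [-4.9, -1.7, 5.3]
grip_width: 0.387
grip_force: 40.0
```

```bash
python3 -c "from h import *;st()"
```

```text
t 8.5 mount TCP [-50.2  -1.   98.4] F [-4.3  2.8  5.3] T [ 0.4   1.17 -0.07] w 33.63114062733109 yaw 51.38
```

Binding is starting, with the shoulder near mount x = -24. I'll let go, back out level, close the fingers and push squarely on both prongs.

drive_tool(motion=[[[-0.1, 0, 0], [0, 0, 0], 0.4], [[0, 0, 0], [0, 0, 0], 0.4], [[0, 0, 0], [0, 0, 0], 0.4], [[-2, 0, 0], [0, 0, 0], 0.4], [[-2, 0, 0], [0, 0, 0], 0.4], [[-1.6, 0, 0], [0, 0, 0], -1], [[0, 0, 0], [0, 0, 0], -1], [[0, 0, 0], [0, 0, 0], -1], [[0, 0, 0], [0, 0, 0], -1], [[0, 0, 0], [0, 0, 0], -1]])

```text
time: 9.75
position: [0.4077, -0.2378, 0.0985]
tool_rot: [2.83, 1.365, 0.0]
ft_force: [0.1, 0.1, -0.3]
grip_width: 0.213
grip_force: 0.0
```

```bash
python3 - <<'E'
from h import *
st()
for n,(r0,r1,c0,c1) in (("side",(170,290,190,350)),):
    im=ctrl.get_image(n)[:,:,::-1];cv2.imwrite("pics/s3.png",cv2.resize(im[r0:r1,c0:c1],(800,600),interpolation=cv2.INTER_CUBIC))
E
```

```text
t 9.75 mount TCP [-105.4   -0.9   98.5] F [ 0.2 -0.  -0.3] T [-0.08 -0.05 -0.01] w 18.53107948404413 yaw 51.49
```

View pics/s3.png

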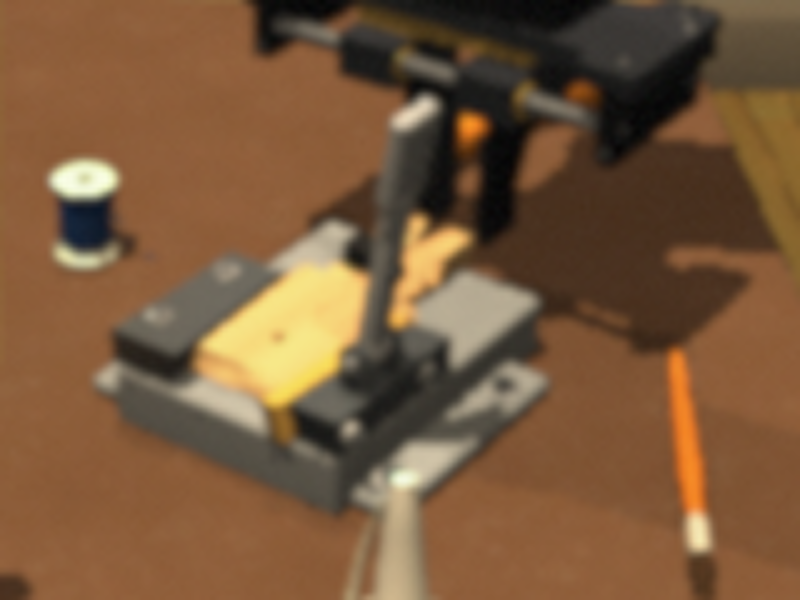

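The pin is in the way and tidy, tail end at (230,375), prongs at (440,225). The fingers are behind it, still closing. Now I'll approach and push.

drive_tool(motion=[[[0, 0, 0], [0, 0, 0], -1], [[0, 0, 0], [0, 0, 0], -1], [[0, 0, 0], [0, 0, 0], -1], [[0.5, 0, 0], [0, 0, 0], -1], [[0.3, 0, 0], [0, 0, 0], -1], [[0.2, 0, 0], [0, 0, 0], -1], [[0.2, 0, 0], [0, 0, 0], -1], [[0, 0, 0], [0, 0, 0], -1]])

```text
time: 10.8
position: [0.4149, -0.2288, 0.0985]
tool_rot: [2.83, 1.364, -0.0]
ft_force: [0.5, -0.5, -0.5]
grip_width: 0.007
grip_force: 0.0
```

```bash
python3 -c "from h import *;st()"
```

```text
t 10.8 mount TCP [-93.9  -1.   98.5] F [-0.1 -0.7 -0.5] T [-0.06 -0.04 -0.01] w 0.6423592715694914 yaw 51.45
```

drive_tool(motion=[[[0.15, 0, 0], [0, 0, 0], -1], [[0.15, 0, 0], [0, 0, 0], -1], [[0.1, 0, 0], [0, 0, 0], -1], [[0, 0, 0], [0, 0, 0], -1]])

```text
time: 11.3
position: [0.4155, -0.2279, 0.0984]
tool_rot: [2.831, 1.36, -0.006]
ft_force: [-5.3, -5.5, 2.6]
grip_width: 0.005
grip_force: 3.7
```

```bash
python3 -c "from h import *;st()"
```

```text
t 11.3 mount TCP [-92.8  -1.   98.4] F [-7.6  0.8  2.6] T [ 0.06  1.67 -0.03] w 0.44804231155132274 yaw 51.34
```

drive_tool(motion=[[[0.1, 0, 0], [0, 0, 0], -1], [[0.1, 0, 0], [0, 0, 0], -1], [[0, 0, 0], [0, 0, 0], -1]])

```text
time: 11.68
position: [0.4157, -0.2277, 0.0984]
tool_rot: [2.831, 1.359, -0.009]
ft_force: [-7.3, -8.6, 3.4]
grip_width: 0.007
grip_force: 5.6
```

```bash
python3 -c "from h import *;st()"
```

```text
t 11.675 mount TCP [-92.5  -1.   98.4] F [-11.3   0.4   3.4] T [ 0.1   2.51 -0.04] w 0.6235031747122469 yaw 51.29
```

drive_tool(motion=[[[0.1, 0, 0], [0, 0, 0], -1], [[0.1, 0, 0], [0, 0, 0], -1], [[0.05, 0, 0], [0, 0, 0], -1], [[0, 0, 0], [0, 0, 0], -1], [[0, 0, 0], [0, 0, 0], -1]])

```text
time: 12.3
position: [0.416, -0.2274, 0.0984]
tool_rot: [2.831, 1.357, -0.013]
ft_force: [-10.1, -11.9, 4.9]
grip_width: 0.009
grip_force: 8.0
```

```bash
python3 -c "from h import *;st()"
```

```text
t 12.3 mount TCP [-92.1  -1.   98.4] F [-15.6   0.6   4.9] T [ 0.13  3.56 -0.02] w 0.7540235646456036 yaw 51.22
```

drive_tool(motion=[[[0.07, 0, 0], [0, 0, 0], -1], [[0.07, 0, 0], [0, 0, 0], -1], [[0, 0, 0], [0, 0, 0], -1], [[0, 0, 0], [0, 0, 0], -1], [[0, 0, 0], [0, 0, 0], -1]])

```text
time: 12.92
position: [0.4162, -0.2273, 0.0984]
tool_rot: [2.831, 1.356, -0.016]
ft_force: [-11.9, -13.6, 4.6]
grip_width: 0.007
grip_force: 9.3
```

```bash
python3 -c "from h import *;st()"
```

```text
t 12.925 mount TCP [-91.9  -1.1  98.4] F [-18.1   1.    4.6] T [ 0.18  4.11 -0.04] w 0.5976898653193979 yaw 51.18
```

Wedged at a steady 18 N. I'll back off and rise, and work out the lever angle from the existing pictures.

drive_tool(motion=[[[-1, 0, 0], [0, 0, 0], -1], [[-2, 0, 0], [0, 0, 0], -1], [[0, 0, -6], [0, 0, 0], -1], [[0, 0, -6], [0, 0, 0], -1], [[0, 0, -2], [0, 0, 0], -1], [[0, 0, 0], [0, 0, 0], -1], [[0, 0, 0], [0, 0, 0], -1]])

```text
time: 13.8
position: [0.4018, -0.244, 0.237]
tool_rot: [-2.828, -1.363, 0.001]
ft_force: [-0.4, -0.6, -1.5]
grip_width: 0.006
grip_force: 0.0
```

```bash
python3 - <<'E'
from h import *
st();to((.5,0,.2),51.5)
a=np.radians(51.7);X=np.array([np.cos(a),np.sin(a),0]);Y=np.array([-X[1],X[0],0]);O=np.array([.472,-.1543,0])
p,e=tri((np.array([38,276])+.5)/4.571+[179.5,139.5],(np.array([525,80])+.5)/6.316+[189.5,179.5])
q=p-O;print("tip mount",q@X,q@Y,q[2],"gap",e)
print("angle",np.degrees(np.arctan2(q[2]-.056,.046-q@Y)))
E
```

```text
t 13.8 mount TCP [-1.139e+02 -1.000e-01  2.370e+02] F [-0.8 -0.  -1.5] T [-0.03 -0.02  0.07] w 0.5234263327327098 yaw 51.46
t 13.8 pos [ 0.4018 -0.244   0.237 ] F [-0.4 -0.6 -1.5] w 0.5234263327327098 0.0
dx cm tool [25.2  -7.51  3.72] turn deg [-0.12 -0.01 -0.04]
tip mount 0.03654249328106077 0.06162814002652481 0.1596256241112607 gap 0.0006818319045601061
angle 98.576342986113
```

drive_tool(motion=[[[3.7, -2.25, 0], [0, 0, 0], -1], [[3.7, -2.25, 0], [0, 0, 0], -1], [[3.7, -2.25, 0], [0, 0, 0], -1], [[3.7, -2.25, 0], [0, 0, 0], -1], [[0, 0, 0], [0, 0, 0], -1], [[0, 0, 0], [0, 0, 0], -1]])

```text
time: 14.55
position: [0.4234, -0.0732, 0.2372]
tool_rot: [-2.829, -1.363, 0.003]
ft_force: [0.8, -0.0, -0.2]
grip_width: 0.007
grip_force: 0.0
```

```bash
python3 - <<'E'
from h import *
st();to((.5,0,.2),51.7)
im=ctrl.get_image("side")[:,:,::-1];cv2.imwrite("pics/s4.png",cv2.resize(im[130:290,180:380],(750,600),interpolation=cv2.INTER_CUBIC))
E
```

```text
t 14.55 mount TCP [ 33.8  88.2 237.2] F [ 0.4 -0.6 -0.2] T [-0.07  0.06 -0.01] w 0.6129803854358191 yaw 51.43
t 14.55 pos [ 0.4234 -0.0732  0.2372] F [ 0.8 -0.  -0.2] w 0.6129803854358191 0.0
dx cm tool [10.5   1.43  3.71] turn deg [-0.11  0.06 -0.27]
```

View pics/s4.png

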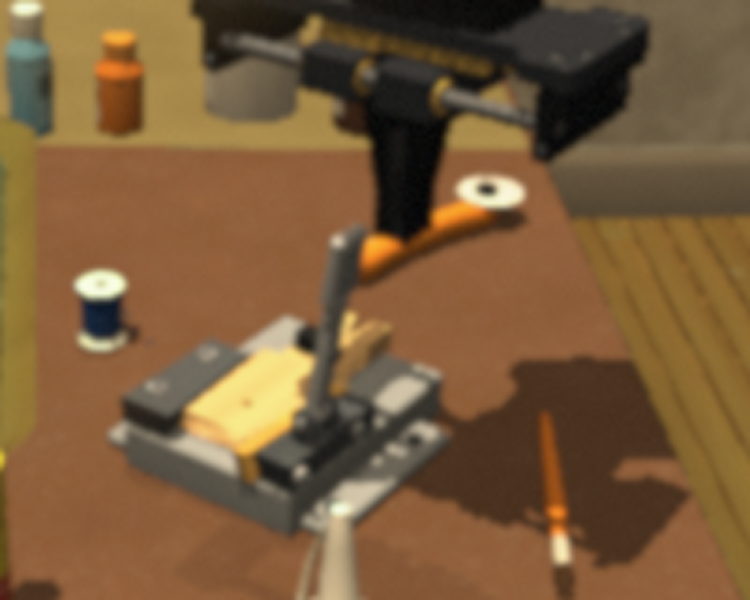

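The closed fingers, tip at (405,235), stand on the lever's outer side; lever tip is at (347,240). Now down and push inward.

drive_tool(motion=[[[0, 0, 3.0], [0, 0, 0], -1], [[0, 0.8, 0], [0, 0, 0], -1], [[0, 0.8, -0.3], [0, 0, 0], -1], [[0, 0.8, -0.3], [0, 0, 0], -1], [[0, 1.1, 0], [0, 0, 0], -1], [[0, 1.1, 0.2], [0, 0, 0], -1], [[0, 0, 0], [0, 0, 0], -1]])

```text
time: 15.48
position: [0.4612, -0.1022, 0.2125]
tool_rot: [2.83, 1.362, 0.002]
ft_force: [-0.9, 0.1, 0.7]
grip_width: 0.002
grip_force: 0.0
```

```bash
python3 -c "from h import *;st()"
```

```text
t 15.475 mount TCP [ 34.3  40.6 212.5] F [-0.5  0.7  0.7] T [ 0.02  0.07 -0.04] w 0.16654095755696013 yaw 51.4
```

drive_tool(motion=[[[0, 1.0, 0.45], [0, 0, 0], -1], [[0, 1.0, 0.45], [0, 0, 0], -1], [[0, 0.95, 0.65], [0, 0, 0], -1], [[0, 0.95, 0.65], [0, 0, 0], -1], [[0, 0.85, 0.8], [0, 0, 0], -1], [[0, 0.85, 0.8], [0, 0, 0], -1], [[0, 0, 0], [0, 0, 0], -1]])

```text
time: 16.35
position: [0.5037, -0.1367, 0.1732]
tool_rot: [-2.829, -1.362, 0.001]
ft_force: [0.4, 0.6, -0.2]
grip_width: 0.002
grip_force: 0.0
```

```bash
python3 -c "from h import *;st()"
```

```text
t 16.35 mount TCP [ 33.4 -14.1 173.2] F [ 0.7  0.  -0.2] T [-0.07 -0.05 -0.03] w 0.13774597935255836 yaw 51.42
```

drive_tool(motion=[[[0, 0.7, 1.0], [0, 0, 0], -1], [[0, 0.7, 1.0], [0, 0, 0], -1], [[0, 0.2, 0.8], [0, 0, 0], -1], [[0, 0.2, 0.7], [0, 0, 0], -1], [[0, 0, 0], [0, 0, 0], -1]])

```text
time: 16.98
position: [0.5179, -0.1478, 0.1388]
tool_rot: [-2.83, -1.363, 0.0]
ft_force: [0.9, 0.2, 0.3]
grip_width: -0.0
grip_force: 0.0
```

```bash
python3 -c "from h import *;st()"
```

```text
t 16.975 mount TCP [ 33.4 -32.1 138.8] F [ 0.7 -0.6  0.3] T [-0.05 -0.02 -0.01] w -0.028362431437339408 yaw 51.43
```

drive_tool(motion=[[[0, 0, 0.4], [0, 0, 0], -1], [[0, 0, 0.3], [0, 0, 0], -1], [[0, 0, 0.2], [0, 0, 0], -1], [[0, 0, 0.1], [0, 0, 0], -1], [[0, 0, 0], [0, 0, 0], -1]])

```text
time: 17.6
position: [0.5187, -0.1482, 0.1308]
tool_rot: [2.829, 1.362, 0.001]
ft_force: [-0.5, -0.2, 7.6]
grip_width: 0.003
grip_force: 4.1
```

```bash
python3 - <<'E'
from h import *
st()
im=ctrl.get_image("side")[:,:,::-1];cv2.imwrite("pics/s5.png",cv2.resize(im[150:290,180:355],(750,600),interpolation=cv2.INTER_CUBIC))
E
```

```text
t 17.6 mount TCP [ 33.6 -33.  130.8] F [-0.5  0.2  7.6] T [-0.05  0.29  0.01] w 0.2803980535828633 yaw 51.42
```

View pics/s5.png

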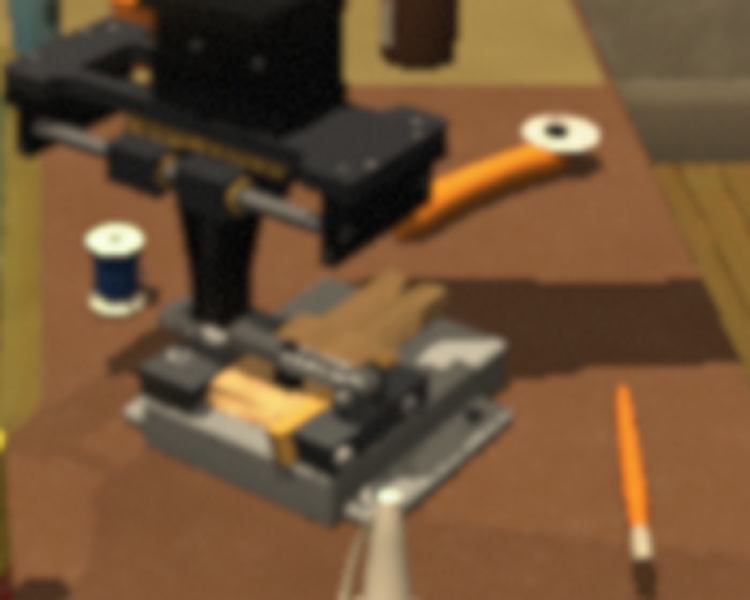

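The lever is over and level, from (350,385) to (190,320), with its foot on the pin and the fingers on the plate. Now I'll press to about 13 N.

drive_tool(motion=[[[0, 0.2, 0.05], [0, 0, 0], -1], [[0, 0, 0.05], [0, 0, 0], -1], [[0, 0, 0], [0, 0, 0], -1], [[0, 0, 0], [0, 0, 0], -1]])

```text
time: 18.15
position: [0.5191, -0.1483, 0.1305]
tool_rot: [-2.83, -1.363, 0.003]
ft_force: [-7.7, 0.4, 17.3]
grip_width: 0.006
grip_force: 8.9
```

```bash
python3 -c "from h import *;st()"
```

```text
t 18.15 mount TCP [ 33.8 -33.3 130.5] F [-4.4  6.3 17.3] T [ 1.51  0.62 -0.  ] w 0.5160326271878395 yaw 51.45
```

drive_tool(motion=[[[0, -0.15, -0.15], [0, 0, 0], -1], [[0, 0, -2], [0, 0, 0], -1], [[0, 0, -5], [0, 0, 0], -1], [[0, 0, -5], [0, 0, 0], -1], [[-5, 0, -1], [0, 0, 0], -1], [[-5, 0, 0], [0, 0, 0], -1], [[-5, 0, 0], [0, 0, 0], -1], [[-5, 0, 0], [0, 0, 0], -1], [[0, 0, 0], [0, 0, 0], -1], [[0, 0, 0], [0, 0, 0], -1]])

```text
time: 19.4
position: [0.3938, -0.3035, 0.2596]
tool_rot: [-2.829, -1.363, -0.001]
ft_force: [0.5, 0.5, 0.5]
grip_width: 0.008
grip_force: 0.0
```

```bash
python3 - <<'E'
from h import *
st()
a=ctrl.get_image("side")[160:290,180:340,::-1];b=ctrl.get_image("top")[150:250,170:300,::-1]
c=np.hstack([cv2.resize(a,(400,325),interpolation=2),cv2.resize(b,(400,325),interpolation=2)]);cv2.imwrite("pics/f.png",c)
E
```

```text
t 19.4 mount TCP [-165.6  -30.5  259.6] F [ 0.7 -0.1  0.5] T [-0.08 -0.03  0.  ] w 0.7334068080235409 yaw 51.44
```

View pics/f.png

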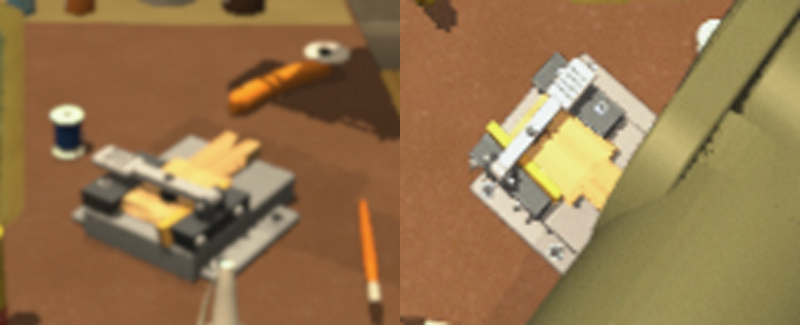

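The lever lies level across the way, from (215,195) to (110,155) in the side view, with its foot on the seated pin. The pin sits square, and the spool and cutter stand where they were. I'm handing the job in.

```bash
python3 -c "from bench import ctrl;print(ctrl.close_job())"
```

```text
the job is handed in; nothing more can be done
None
```

The pin is wedged home in the way with a steady 18 N push, the lever is shut with its foot pressed onto the pin at about 17 N, and the job was handed in at about 19.5 s of the 50 s limit; the judge's result was not shown.

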